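# Turn the returned brake pad over in its inspection tray

## Task

The brake pad in the two-level inspection tray lies with its lining down: tip the tray so that the pad slides off the level shelf, tumbles over and ends lying flat on the sloping rest with its lining up, and never touch the pad itself, its lining must stay clean. The spray can left on the inspection plate is in the way: stand it upright in the empty bay of the carton that holds the other two cans. Finish with the tray (pad in it) fully seated between the corner guides of the inspection plate, either way round, and leave everything else on the bench where it is.

Things in the scene. Friction and masses are not known exactly. Their poses are not given: they have to be found in the camera images.
- tray: Open-topped sheet-metal tray, 137 (x) x 60 (y) x 64 mm high, walls 3 mm (inside 131 x 54), 0.24 to 0.36 kg. Straight plain side walls: grip it across its 60 mm width from above, near the middle. Origin at the centre of its underside, z up. Two levels inside: a level shelf at the +x end and, below a step, a sloping rest at the -x end.
- tray_shelf (a point): Middle of the tray's level shelf (inside x = +19.5 to +65.5 mm of the tray, 31 mm above its underside), where the pad starts. Plain metal, friction 0.5 to 0.7: the pad slides off when the tray is tipped slowly, -x end down (about the tray's y axis), by about 0.45 to 0.65 rad.
- tray_rest (a point): Middle of the sloping rest. The square step drops 27 mm at tray x = +19.5 mm to the foot of the rest, which rises from there at 0.5 rad towards the -x end wall (4 to 50 mm above the underside). Tipped steadily at 0.4 to 1 rad/s to about 0.8 rad and held a second, the pad lands on its edge at the foot, topples over onto the rest and stays so when the tray is levelled.
- pad: Small disc-brake pad, 40 (x) x 48 (y) x 14 mm thick, 0.09 to 0.14 kg: bright steel backing plate (5 mm) with a dark lining block (36 x 43 x 9 mm, split by a groove) on one face. It starts on the tray's shelf, lining down. Origin at the centre of the lining's outer face; +z points from the lining out through the backing plate (up at the start; down and away when turned over).
- station: Inspection plate fixed to the bench: dark steel plate 180 (x) x 100 (y) x 8 mm with four steel corner guides (L-shaped angles, standing 12 mm above the plate) that enclose a place 145 x 68 mm for the tray, and behind it, at the +x end (x = +90 to +112 mm), a low light bar 34 mm high. Origin at the centre of the underside.
- nest (a point): Centre of the place between the corner guides, on the plate's top face (8 mm above the bench); x along the plate's length.
- can: Spray can standing on the inspection plate: 53 mm diameter up to 112 mm, then a narrower cap (36 mm) up to 145 mm; 0.2 to 0.45 kg. Origin at the centre of its underside, z up.
- case: Cut-down carton fixed to the bench, 206 (x) x 72 (y) mm, walls 30 mm high, with three bays in a row along x, each 66 mm along y and 64 to 66 mm along x, parted by thin card, centred at x = -66.5, 0 and +66.5 mm; floor 3 mm thick. Cans stand in the middle and the +x bays; the -x bay is empty. Origin at the centre of the underside.
- bay (a point): Centre of the empty bay's floor (3 mm above the bench); the carton's axes.
- can_b: Like the loose can, in the middle bay of the carton. Stays there.
- can_c: Like the loose can, in the +x end bay of the carton. Stays there.
- filter: Bystander: oil filter, 66 mm diameter, 78 mm high, origin at the centre of its underside.
- bulb_carton: Bystander: small carton 62 x 42 x 46 mm standing close beside the tray, at its +y side, leaving about 34 to 45 mm for a finger. Origin at the centre of its underside.
- plug_box: Bystander: spark-plug box lying down, 84 x 25 x 25 mm, origin at the centre of its underside.
- bearing: Bystander: bearing ring, 62 mm diameter, 16 mm high, origin at the centre of its underside.
- wrench: Bystander: wrench 180 mm long lying flat at the right, along its x.
- fuse_carton: Bystander: flat carton 50 x 90 x 35 mm, origin at the centre of its underside.
There are look-alikes about, which are no part of the job. What is shaped like the can but orange or red is not meant. Several things have the shape of the pad; the one meant has the colours described above.

How it is judged:
By the outcome, as a careful person would: the job done as asked, in the order asked, and still so for the second after the job is handed in, with the robot touching nothing.
It also fails if it takes over 72 s, if anything falls off the work surface, if the arm or the gripper's body presses on something with over 40 N, if the wrist force passes 120 N, or if a joint passes its speed limit or range.

## Robot

A 6-joint arm with a two-finger parallel gripper is mounted at the origin on the work surface. World frame = base frame: x ahead of the robot, y to its left, z up, the work surface at z = 0. Lengths are in m, angles in rad, forces in N, time in s.
With the tool pointing down it reaches from about 0.425 to 0.95 m from the base axis. Payload 14.7 kg.
Tool frame: the origin (TCP) lies at the very end of the fingers, on their centre line; the grasp point (between the pads) lies 19 mm behind it (r.pinch_z is the distance from the TCP to the grasp point, in m); z points along the fingers, y is the direction in which the jaws open and shut (so a half turn about z gives the same grasp; the last joint's range is limited). The gripper opens to 85 mm and grips with 20 to 120 N. Pads are 22 mm wide; open, the fingers measure 114 mm over their backs; the gripper's body (76 mm by 85 mm) begins 54 mm behind the grasp point. The pads swing forward as they close: fully open they stand 13 mm farther back than shut.
Start: joints at [1.174, 0.48, 1.596, -0, 1.065, -0.047], TCP at [0.223, 0.611, 0.231] pointing down, gripper open.
Joint ranges: [-2.75, 2.75], [-0.82, 2.05], [0.23, 2.67], [-1.56, 4.7], [0.09, 2.69], [-2.92, 2.92]. Speed limits (rad/s): [1.89, 1.89, 2.39, 3.01, 3.01, 3.01].

## Interface

Orientations are given as a rotation vector (axis times angle).
In Python, from station import r, read_camera, sign_off, boxes_of, regions_of gives the robot as it stands.
- The arm moves only by the tool drive_tool, never from a script. Its argument "plan" is a list of rows, each a list of 7 numbers: the gripper's target within -1 to 1 (shut at 1, half-way at 0, fully open at -1), then the shift along the tool's x, y, z in mm, then the turn, a rotation vector about the tool's x, y, z in rad. A call has 1 to 12 rows; each row is the pose to reach, as a shift and turn from the pose measured when the call began, along the tool's axes at that moment; what a row does not reach only later rows make up. A row lasts 1/12 s, in which the tool goes at most 41.7 mm and 7.16 degrees, less where a joint would pass 70% of its speed; a pose out of reach is approached as far as the arm can. A call with a gripper value outside its range is refused whole. The fingers move at their own pace and stop on an object; "newtons" is the grip in N (left out, the last holds). Time passes only in rows, so rows that repeat a pose let the fingers close. It gives the time, the measured TCP pose, the force and the opening at its end, in the units of the state.
- r.observe(): the state, without advancing time (a new reading comes with each control period).
- read_camera(name): name is "scene" or "top" or "wrist"; returns a dict with "color" (480x640x3 uint8, blue, green, red), "z_map" (480x640 float32, m along the optical axis (not along the pixel's ray), 0 where there is no reading), "vertical_fov" (degrees; the focal length in pixels is half the picture's height over the tangent of half this angle, whatever the lens; pixels are square), "cx", "cy" (the principal point, pixels), "k1" (the pictures are not rectified: a ray, as slopes to the right and down, at radius r is drawn at 1 + k1 r^2 times it, then the intrinsics apply), "R" (3x3) and "t" (3): a world point X has camera coordinates R X + t; the wrist camera has in their place "mount" (4x4, takes a point from camera to tool coordinates, whose origin is the TCP and whose axes are the flange's). Camera axes: x right, y down, z forward; pixel columns grow to the right and rows downward; lengths in m; the calibration is good to about 2 mm. A picture is of the moment at which its call begins: read the wrist's pose just before it.
- sign_off(): hands the job in, once; it reports no verdict.
Trained networks look in a picture, given as the dict that the camera call returned (one of the last four; its "shot" number tells which), for a name from the list of things; names that differ only in an ending like _2 or _b are one class to them, and where a whole thing is asked for, a point or a joint stands for the part that bears it (a point fixed in the world has none). Each returns a list of dicts, best first, with "score" (0 to 1); they miss things now and then, are a little off and sometimes report something else, mostly with a low value. They report only what shows in the picture. A call takes as long as a camera call. They do not tell look-alikes from the thing itself.
- boxes_of(picture, query): "rect" ([left, top, right, bottom] in pixels, round what is visible of it).
- regions_of(picture, query): "region" (480x640 bool, what is visible of it) and "rect" ([left, top, right, bottom] in pixels, round what is visible of it).
The state is a dict: "clock": time; "joint_pos": joint angles; "dq": joint speeds; "effort": joint torques, N m; "tool_pos": TCP position; "tool_rot": TCP orientation; "wrist_force": force on the tool from outside, world axes, zero at the start; "wrist_torque": the same for the moment, N m; "gripper_width": finger opening in m.
Only numpy, scipy, OpenCV 4.12 (cv2) and the standard library are available. Lean on these libraries where they do the work, as an engineer would, in place of code of your own. Each camera call takes 0.05 s, during which the arm holds its last target. There are 200 camera calls.

## Working session

There is one attempt and no reset: what is moved stays moved. The work goes in short steps, Python scripts to look and compute and a tool call to move; the robot and the scene stay as the last step left them, time stands still between calls to the robot, and variables do not carry over. Pictures are saved under pics/ and viewed, about 8 in all and at most 12, crops included, and the job is handed in when it is done.

Besides the shell and the picture viewer there is one more tool, called after "Call:" as name(argument=value, ...) on one line, values as JSON. drive_tool: Moves the arm, as the interface text tells. Its arguments: {"type":"object","properties":{"plan":{"type":"array","items":{"type":"array","items":{"type":"number"}}},"newtons":{"type":"number"}},"required":["plan"]}

```bash
ls; mkdir -p pics; cat > h.py <<'E'
import numpy as np, cv2
from scipy.spatial.transform import Rotation as Ro
from station import r, read_camera, sign_off, boxes_of, regions_of
def cloud(p, st=None):
    """world xyz per pixel (480x640x3), nan where no reading"""
    f=240/np.tan(np.radians(p["vertical_fov"])/2)
    v,u=np.mgrid[:480,:640]
    xd=(u-p["cx"])/f; yd=(v-p["cy"])/f
    x,y=xd.copy(),yd.copy()
    for _ in range(8):
        s=1+p["k1"]*(x*x+y*y); x,y=xd/s,yd/s
    z=p["z_map"].astype(float); z=np.where(z>0,z,np.nan)
    P=np.stack([x*z,y*z,z],-1)
    if "R" in p: return (P-np.array(p["t"]))@np.array(p["R"])
    M=np.array(p["mount"]); P=P@M[:3,:3].T+M[:3,3]
    return P@Ro.from_rotvec(st["tool_rot"]).as_matrix().T+np.array(st["tool_pos"])
def rect_of(pts):
    (c,s,a)=cv2.minAreaRect((pts[:,:2]*1000).astype(np.float32))
    if s[0]<s[1]: s=(s[1],s[0]); a+=90
    return np.round(c,1),np.round(s,1),round((a+90)%180-90,1)
E
cat > look.py <<'E'
from h import *
print(r.observe(), r.pinch_z)
for n in ("scene","top"):
    p=read_camera(n); W=cloud(p); cv2.imwrite(f"pics/{n}0.png",p["color"]); np.save(f"{n}0.npy",W)
    print(n, p["vertical_fov"],p["k1"])
    for q in ["tray","pad","station","can","case","filter","bulb_carton","plug_box","bearing","wrench","fuse_carton"]:
        for d in regions_of(p,q)[:4]:
            pts=W[d["region"]]; pts=pts[np.isfinite(pts[:,0])]
            if len(pts)<10: continue
            top=np.percentile(pts[:,2],97)
            t=pts[pts[:,2]>top-.008]
            print(q,round(d["score"],2),np.round(d["rect"]).astype(int).tolist(),"med",np.round(np.median(pts,0)*1000).tolist(),"ztop",round(top*1000),"rect",*rect_of(t))
E
python3 look.py
```

```text
pics
{'clock': 0.0, 'joint_pos': array([ 1.17434369e+00,  4.80815112e-01,  1.59688652e+00, -4.36596737e-06,
        1.06508466e+00, -4.65750718e-02]), 'dq': array([ 9.85098732e-04,  3.05998715e-05, -1.08647998e-03,  1.18479302e-03,
       -5.63097976e-04,  3.70290768e-04]), 'effort': array([ 8.80874122e-04, -9.50673652e+01, -4.30194068e+01, -3.20415847e-05,
        1.22224947e-02, -1.88204439e-05]), 'tool_pos': array([0.22261495, 0.61024896, 0.23067853]), 'tool_rot': array([-5.46739102e-01, -3.09338861e+00,  1.83030906e-03]), 'wrist_force': array([-0.18113924, -0.66342334,  0.33998948]), 'wrist_torque': array([-0.03436533,  0.01875397,  0.0133482 ]), 'gripper_width': 0.08515789290794822} 0.0187
scene 52.653794967877154 -0.12273233331559918
tray 0.86 [291, 195, 348, 236] med [540.0, 7.0, 45.0] ztop 67 rect [537.9  14.3] [137.6  66.2] 33.1
pad 0.84 [260, 234, 278, 248] med [501.0, -116.0, 15.0] ztop 18 rect [ 495.7 -112. ] [52.8 38. ] -42.5
pad 0.63 [406, 225, 415, 232] med [722.0, 138.0, 16.0] ztop 18 rect [722.4 135.3] [23.3 16.6] -85.5
station 0.6 [190, 264, 295, 319] med [592.0, -2
[... 2929 characters left out ...]
 med [480.0, 281.0, 6.0] ztop 32 rect [524.4 289.9] [206.4  73.3] 0.8
bearing 0.59 [198, 211, 235, 253] med [619.0, 136.0, 76.0] ztop 81 rect [627.2 142.1] [58.1 58.1] 70.7
bearing 0.55 [212, 318, 244, 351] med [431.0, 141.0, 16.0] ztop 20 rect [431.3 141.4] [61.3 58.5] 16.9
bearing 0.27 [251, 232, 318, 308] med [527.0, 6.0, 35.0] ztop 67 rect [537.2  14.6] [137.   60.9] 33.7
wrench 0.91 [493, 232, 522, 322] med [482.0, -424.0, 7.0] ztop 10 rect [ 483.9 -423.6] [178.5  38.9] -5.8
wrench 0.6 [129, 238, 173, 350] med [478.0, 281.0, 6.0] ztop 32 rect [524.2 289.9] [206.   73.3] 0.8
fuse_carton 0.8 [259, 154, 306, 179] med [753.0, -0.0, 35.0] ztop 39 rect [ 7.589e+02 -3.000e-01] [90.5 52.8] 79.3
```

```bash
python3 - <<'E'
import cv2,numpy as np
a=cv2.imread("pics/top0.png")[130:370,80:540]; cv2.imwrite("pics/top0c.png",cv2.resize(a,(800,417),interpolation=cv2.INTER_CUBIC))
E
```

```text
(no output)
```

View pics/top0c.png

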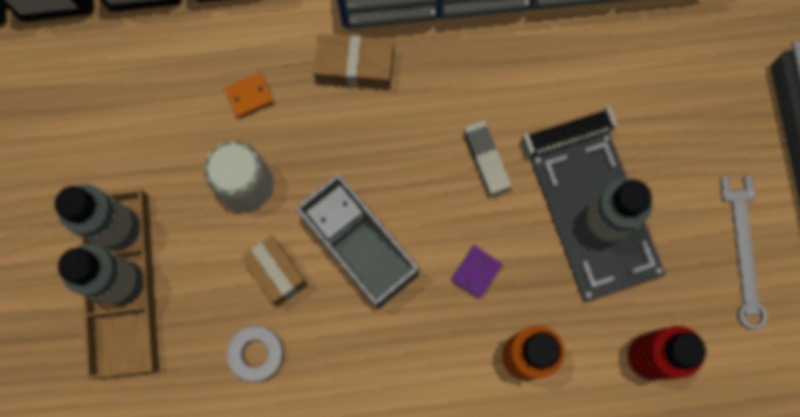

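View pics/scene0.png

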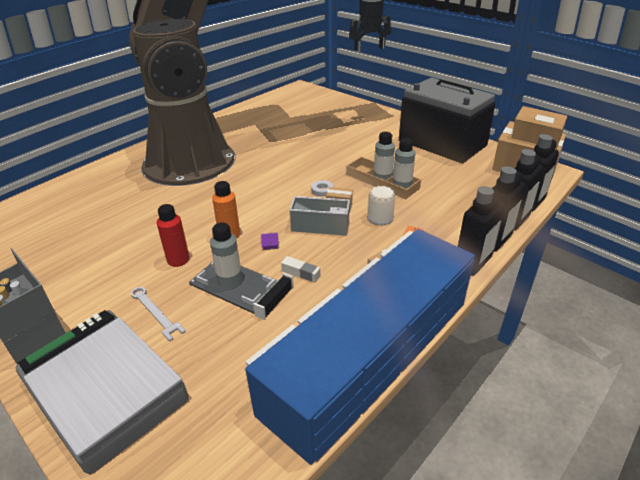

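The views show these candidates, with pixels in the full "top" image:
- **Can:** the grey can on the plate (434,254) is the one meant. The orange can (385,333) and the red can (463,334) are look-alikes. The two grey cans at (125,250) and (128,280) are in the carton and stay there.
- **Pad:** the steel one on the tray's shelf (272,253) is the one meant. The orange pad (224,184) and the purple pad (355,287) are look-alikes.

The tray's shelf end points up and left in the image, so its yaw is about +33.5°. The empty bay is at the bottom, at (135,330).

Next I'll move above the tray and check it with a close wrist crop.

```bash
cat >> h.py <<'E'
def go(x,y,z,th):
    """print shift (mm) and turn in tool axes to reach world mm / tool-x angle deg, pointing down"""
    s=r.observe(); A=Ro.from_rotvec(s["tool_rot"]); c,q=np.cos(np.radians(th)),np.sin(np.radians(th))
    T=Ro.from_matrix(np.array([[c,q,0],[q,-c,0],[0,0,-1]]))
    print("t",round(s["clock"],2),"pos",np.round(np.array(s["tool_pos"])*1000,1),"w",round(s["gripper_width"]*1000,1),"shift",np.round(A.inv().apply(np.array([x,y,z])-np.array(s["tool_pos"])*1000),1),"turn",np.round((A.inv()*T).as_rotvec(),3))
E
python3 -c "
from h import *
go(537,14.5,160,33.5)
W=np.load('top0.npy').reshape(-1,3); W=W[np.isfinite(W[:,0])]
m=(W[:,0]>.42)&(W[:,0]<.7)&(W[:,1]<-.17)&(W[:,1]>-.36)
for a,b in((.006,.015),(.018,.027)):
  k=W[m&(W[:,2]>a)&(W[:,2]<b)]; print(len(k),rect_of(k))
m=(W[:,0]>.40)&(W[:,0]<.65)&(W[:,1]>.23)&(W[:,1]<.35)&(W[:,2]>.026)&(W[:,2]<.036)
print(rect_of(W[m]))
"
```

```text
t 1.2 pos [222.7 610.6 231.3] w 85.6 shift [-499.5 -452.3   71.3] turn [0.    0.    2.207]
2804 (array([ 557.7, -253. ]), array([252.6, 171.7]), -7.5)
331 (array([ 562. , -256.6]), array([188.1, 105.6]), 11.8)
(array([524.4, 289.9]), array([206.6,  73.3]), 0.8)
```

Call:
drive_tool(plan=[[-1,-500,-452,0,0,0,2.2],[-1,-500,-452,0,0,0,2.2],[-1,-500,-452,0,0,0,2.2],[-1,-500,-452,0,0,0,2.2],[-1,-500,-452,0,0,0,2.2],[-1,-500,-452,0,0,0,2.2],[-1,-500,-452,0,0,0,2.2],[-1,-500,-452,0,0,0,2.2],[-1,-500,-452,0,0,0,2.2],[-1,-500,-452,0,0,0,2.2],[-1,-500,-452,0,0,0,2.2],[-1,-500,-452,0,0,0,2.2]], newtons=80)

```text
clock: 2.2
tool_pos: [0.4569, 0.1666, 0.2316]
tool_rot: [2.514, 1.883, 0.001]
wrist_force: [1.0, 0.8, -0.6]
gripper_width: 0.0859
```

```bash
python3 -c "
from h import *
go(537,14.5,160,33.5)"
```

```text
t 2.2 pos [456.9 166.6 231.6] w 85.9 shift [-123.5  119.6   71.6] turn [ 0.    -0.001  0.701]
```

Call:
drive_tool(plan=[[-1,-123,120,40,0,0,0.7],[-1,-123,120,40,0,0,0.7],[-1,-123,120,40,0,0,0.7],[-1,-123,120,40,0,0,0.7],[-1,-123,120,40,0,0,0.7],[-1,-123,120,40,0,0,0.7],[-1,-123,120,40,0,0,0.7],[-1,-123,120,40,0,0,0.7]])

```text
clock: 2.87
tool_pos: [0.5374, 0.0148, 0.1916]
tool_rot: [-3.007, -0.911, -0.001]
wrist_force: [1.2, 0.2, -0.9]
gripper_width: 0.0854
```

```bash
python3 -c "
from h import *
s=r.observe(); p=read_camera('wrist'); W=cloud(p,s); cv2.imwrite('pics/w1.png',p['color'])
for q in('tray','bulb_carton'):
  for d in regions_of(p,q)[:2]:
    k=W[d['region']]; k=k[np.isfinite(k[:,0])]; 
    top=np.percentile(k[:,2],97); print(q,d['score'],d['rect'],top,rect_of(k[k[:,2]>top-.008]))
W2=W.reshape(-1,3); k=W2[(W2[:,2]>.058)&(W2[:,2]<.07)]; print(rect_of(k))
go(537,14.5,28,33.5)"
```

```text
tray 0.92 [279.3, 124.7, 366.1, 310.5] 0.06524759626254703 (array([537.4,  14.2]), array([138.1,  61.3]), 34.0)
bulb_carton 0.56 [170.4, 125.4, 241.4, 213.4] 0.0469488638446611 (array([517.5, 110.7]), array([63.5, 43.4]), 30.2)
(array([521.1,  12. ]), array([534.1, 198.8]), 77.3)
t 3.02 pos [537.4  15.5 191.9] w 85.4 shift [ -1.    0.5 163.9] turn [ 0.    -0.001  0.004]
```

View pics/w1.png

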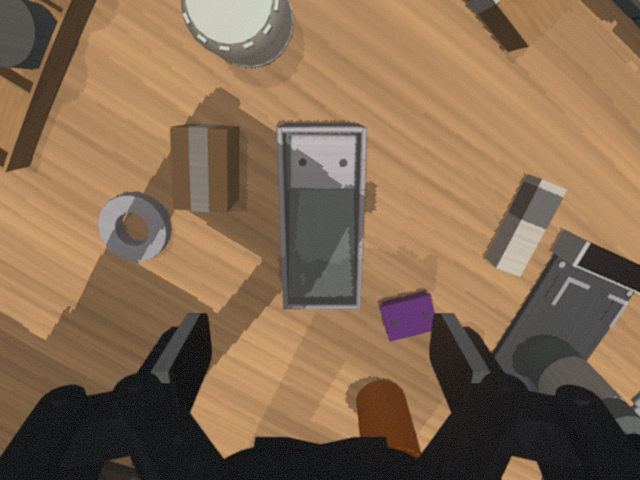

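The wrist crop shows the steel-backed pad on the shelf at (322,160), with the tray at 279–366 × 125–310. The bulb carton is to the left and the finger gap is adequate. I'll descend and grip.

Call:
drive_tool(plan=[[-1,-1,1,40,0,0,0],[-1,-1,1,80,0,0,0],[-1,-1,1,110,0,0,0.005],[-1,-1,1,135,0,0,0.005],[-1,-1,1,155,0,0,0.005],[-1,-1,1,164,0,0,0.005],[-1,-1,1,164,0,0,0.005],[0,-1,1,164,0,0,0.005],[0.5,-1,1,164,0,0,0.005],[0.5,-1,1,164,0,0,0.005],[0.5,-1,1,164,0,0,0.005],[0.5,-1,1,164,0,0,0.005]], newtons=80)

```text
clock: 4.02
tool_pos: [0.5382, 0.0142, 0.0296]
tool_rot: [3.008, 0.905, 0.005]
wrist_force: [-1.3, 1.4, 5.1]
gripper_width: 0.0587
```

Call:
drive_tool(plan=[[0.6,0,0,-4,0,0,0],[0.6,0,0,-15,0,0,0],[0.6,0,0,-35,0,0,0],[0.6,0,0,-60,0,0,0],[0.6,0,0,-85,0,0,-0.05],[0.6,0,0,-110,0,0,-0.13],[0.6,0,0,-130,0,0,-0.23],[0.6,0,0,-145,0,0,-0.33],[0.6,0,0,-155,0,0,-0.43],[0.6,0,0,-160,0,0,-0.53],[0.6,0,0,-160,0,0,-0.63],[0.6,0,0,-160,0,0,-0.73]])

```text
clock: 5.02
tool_pos: [0.5378, 0.0141, 0.1916]
tool_rot: [2.48, 1.924, 0.007]
wrist_force: [0.5, -0.0, -4.8]
gripper_width: 0.0594
```

Call:
drive_tool(plan=[[0.6,0,0,0,0,0,-0.1],[0.6,0,0,0,0,0,-0.2],[0.6,0,0,0,0,0,-0.3],[0.6,0,0,0,0,0,-0.4],[0.6,0,0,0,0,0,-0.5],[0.6,0,0,0,0,0,-0.6],[0.6,0,0,0,0,0,-0.7],[0.6,0,0,0,0,0,-0.8],[0.6,0,0,0,0,0,-0.9],[0.6,0,0,0,0,0,-1.0],[0.6,0,0,0,0,0,-1.1],[0.6,0,0,0,0,0,-1.2]])

```text
clock: 6.02
tool_pos: [0.5377, 0.0141, 0.193]
tool_rot: [0.952, 2.987, 0.003]
wrist_force: [-0.4, -0.3, -4.0]
gripper_width: 0.0587
```

```bash
python3 -c "
from h import *
go(537,-10,190,180); print(r.observe()['joint_pos'],r.observe()['wrist_force'])"
```

```text
t 6.02 pos [537.7  14.1 193. ] w 58.7 shift [-13.4 -20.1   3. ] turn [ 0.002  0.006 -0.617]
[-3.02695073e-02  3.66529610e-01  1.90007702e+00  3.27434621e-04
  8.68329007e-01 -9.84360806e-01] [-0.44415857 -0.29800213 -3.96735003]
```

Call:
drive_tool(plan=[[0.6,-3,-4,0,0,0,-0.1],[0.6,-6,-8,0,0,0,-0.2],[0.6,-9,-12,0,0,0,-0.3],[0.6,-13,-16,0,0,0,-0.4],[0.6,-13,-20,0,0,0,-0.5],[0.6,-13,-20,0,0,0,-0.58],[0.6,-13,-20,0,0,0,-0.62],[0.6,-13,-20,0,0,0,-0.62],[0.6,-13,-20,0,0,0,-0.62],[0.6,-13,-20,0,0,0,-0.62]])

```text
clock: 6.85
tool_pos: [0.5367, -0.0097, 0.1937]
tool_rot: [-0.002, 3.134, -0.0]
wrist_force: [-0.5, 0.3, -4.1]
gripper_width: 0.0589
```

Call:
drive_tool(plan=[[0.6,0,0,0,0,0.05,0],[0.6,0,0,0,0,0.11,0],[0.6,0,0,0,0,0.17,0],[0.6,0,0,0,0,0.23,0],[0.6,0,0,0,0,0.29,0],[0.6,0,0,0,0,0.35,0],[0.6,0,0,0,0,0.41,0],[0.6,0,0,0,0,0.48,0],[0.6,0,0,0,0,0.55,0],[0.6,0,0,0,0,0.62,0],[0.6,0,0,0,0,0.69,0],[0.6,0,0,0,0,0.76,0]])

```text
clock: 7.85
tool_pos: [0.5373, -0.0096, 0.194]
tool_rot: [0.0, -2.387, 0.001]
wrist_force: [3.3, 1.1, -11.6]
gripper_width: 0.0587
```

Call:
drive_tool(plan=[[0.6,0,0,0,0,0.07,0],[0.6,0,0,0,0,0.08,0],[0.6,0,0,0,0,0.08,0],[0.6,0,0,0,0,0.08,0],[0.6,0,0,0,0,0.08,0],[0.6,0,0,0,0,0.08,0],[0.6,0,0,0,0,0.08,0],[0.6,0,0,0,0,0.08,0],[0.6,0,0,0,0,0.08,0],[0.6,0,0,0,0,0.08,0],[0.6,0,0,0,0,0.08,0],[0.6,0,0,0,0,0.08,0]])

```text
clock: 8.85
tool_pos: [0.5373, -0.0096, 0.194]
tool_rot: [0.0, -2.307, 0.001]
wrist_force: [-0.0, 0.4, -3.2]
gripper_width: 0.0586
```

```bash
python3 -c "
from h import *
go(537,-10,190,180)
a=read_camera('top')['color'][170:350,200:380]; s=r.observe(); b=read_camera('wrist')['color']
cv2.imwrite('pics/m2.png',np.hstack([cv2.resize(a,(400,400),interpolation=2),cv2.resize(b,(400,300))[:,:] if 0 else cv2.resize(b,(400,400))]))"
```

```text
t 8.85 pos [537.3  -9.6 194. ] w 58.6 shift [-2.8 -0.4  2.9] turn [-0.001 -0.835  0.   ]
```

View pics/m2.png

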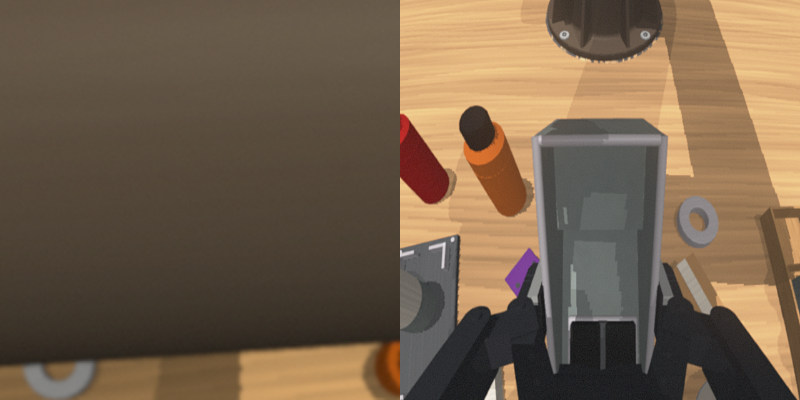

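The wrist view (right half) shows the shelf empty. The dark, grooved lining is at (602,345), facing up on the rest, so the pad has turned over. I'll level the tray and set it down.

Call:
drive_tool(plan=[[0.6,0,0,0,0,-0.04,0],[0.6,0,0,0,0,-0.1,0],[0.6,0,0,0,0,-0.17,0],[0.6,0,0,0,0,-0.24,0],[0.6,0,0,0,0,-0.31,0],[0.6,0,0,0,0,-0.38,0],[0.6,0,0,0,0,-0.45,0],[0.6,0,0,0,0,-0.52,0],[0.6,0,0,0,0,-0.6,0],[0.6,0,0,0,0,-0.68,0],[0.6,0,0,0,0,-0.76,0],[0.6,0,0,0,0,-0.81,0]])

```text
clock: 9.95
tool_pos: [0.5362, -0.0096, 0.1945]
tool_rot: [0.001, -3.121, 0.002]
wrist_force: [0.3, -0.1, -4.3]
gripper_width: 0.0586
```

Call:
drive_tool(plan=[[0.6,0,0,0,0,-0.02,0],[0.6,0,0,0,0,-0.025,0],[0.6,0,0,0,0,-0.025,0],[0.6,0,0,0,0,-0.025,0]])

```text
clock: 10.28
tool_pos: [0.5364, -0.0096, 0.1945]
tool_rot: [-0.001, 3.138, -0.002]
wrist_force: [-0.1, -0.3, -4.1]
gripper_width: 0.0588
```

```bash
python3 -c "
from h import *
go(537,-10,32,180)
s=r.observe(); p=read_camera('wrist'); cv2.imwrite('pics/w3.png',p['color']); W=cloud(p,s)
k=W.reshape(-1,3); k=k[(abs(k[:,0]-.54)<.1)&(abs(k[:,1])<.06)&(k[:,2]>.1)]
print(np.percentile(k[:,2],[1,50,90,99])); 
t=k[k[:,2]>np.percentile(k[:,2],99)-.008]; print(rect_of(t),len(t))"
```

```text
t 10.28 pos [536.4  -9.6 194.5] w 58.8 shift [-1.000e-01 -3.000e-01  1.625e+02] turn [-0.001  0.003  0.   ]
[0.17461158 0.22350613 0.27434867 0.28241273]
(array([522.8,   9.8]), array([95.8, 12.8]), 84.6) 9411
```

View pics/w3.png

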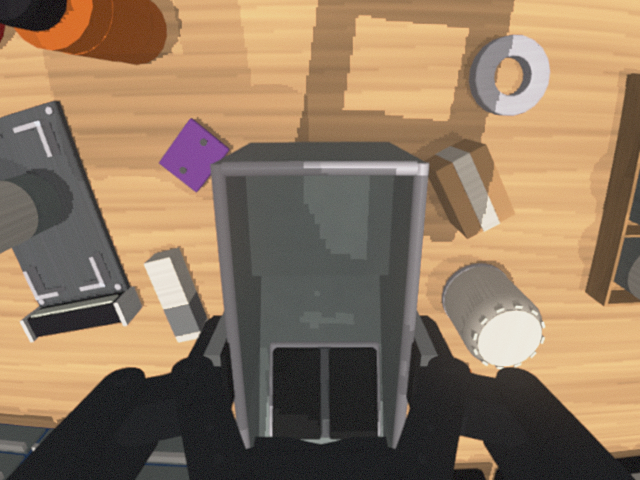

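Levelled, the pad lies on the rest with its lining up: two dark blocks at (325,390) with the bright plate edge around them. I'll set the tray down here, where there is free bench, and release.

Call:
drive_tool(plan=[[0.6,0,0,12,0,0,0],[0.6,0,0,35,0,0,0],[0.6,0,0,65,0,0,0],[0.6,0,0,95,0,0,0],[0.6,0,0,120,0,0,0],[0.6,0,0,140,0,0,0],[0.6,0,0,153,0,0.003,0],[0.6,0,0,159,0,0.003,0],[0.6,0,0,162,0,0.003,0],[0.6,0,0,164,0,0.003,0],[0.6,0,0,165,0,0.003,0],[0.6,0,0,165,0,0.003,0]])

```text
clock: 11.33
tool_pos: [0.5377, -0.0098, 0.0302]
tool_rot: [-0.001, 3.14, -0.002]
wrist_force: [-0.3, 0.2, -4.7]
gripper_width: 0.0589
```

```bash
python3 -c "
from h import *
go(532,-267,200,180); print(r.observe()['wrist_force'])"
```

```text
t 11.33 pos [537.7  -9.8  30.2] w 58.9 shift [   5.6 -257.4 -169.5] turn [-0.001  0.001  0.001]
[-0.34406555  0.21456484 -4.69627231]
```

Call:
drive_tool(plan=[[0.6,0,0,0.7,0,0,0],[0.6,0,0,1.3,0,0,0],[0.6,0,0,1.3,0,0,0],[0.2,0,0,1,0,0,0],[-0.2,0,0,1,0,0,0],[-1,0,0,1,0,0,0],[-1,0,0,1,0,0,0],[-1,0,0,1,0,0,0],[-1,0,0,0,0,0,0],[-1,0,0,-15,0,0,0],[-1,0,0,-45,0,0,0],[-1,0,0,-80,0,0,0]])

```text
clock: 12.33
tool_pos: [0.5361, -0.0096, 0.1096]
tool_rot: [0.001, -3.139, 0.001]
wrist_force: [0.4, -0.5, 0.3]
gripper_width: 0.0858
```

```bash
python3 -c "
from h import *
go(532,-267,220,180);go(532,-267,220,102)"
```

```text
t 12.33 pos [536.1  -9.6 109.6] w 85.8 shift [   4.5 -257.5 -110.1] turn [-0.001 -0.002  0.001]
t 12.33 pos [536.1  -9.6 109.6] w 85.8 shift [   4.5 -257.5 -110.1] turn [-2.000e-03 -1.000e-03  1.362e+00]
```

Call:
drive_tool(plan=[[-1,4,0,-40,0,0,0],[-1,4,0,-80,0,0,0],[-1,4,-30,-105,0,0,0],[-1,4,-70,-110,0,0,0],[-1,4,-110,-110,0,0,0],[-1,4,-150,-110,0,0,0],[-1,4,-190,-110,0,0,0],[-1,4,-230,-110,0,0,0],[-1,4,-257,-110,0,0,0],[-1,4,-257,-110,0,0,0],[-1,4,-257,-110,0,0,0]])

```text
clock: 13.25
tool_pos: [0.532, -0.2679, 0.2195]
tool_rot: [-0.003, -3.139, 0.001]
wrist_force: [-0.7, 0.9, -1.2]
gripper_width: 0.0853
```

```bash
python3 -c "
from h import *
s=r.observe(); p=read_camera('wrist'); W=cloud(p,s)
for d in regions_of(p,'can')[:4]:
    k=W[d['region']]; k=k[np.isfinite(k[:,0])]; top=np.percentile(k[:,2],97)
    t=k[k[:,2]>top-.006]; print(d['score'],d['rect'],top,cv2.minEnclosingCircle((t[:,:2]*1000).astype(np.float32)),rect_of(t))
p=read_camera('top'); W=cloud(p)
k=W.reshape(-1,3); k=k[(abs(k[:,0]-.53)<.11)&(abs(k[:,1]+.01)<.05)&(k[:,2]>.058)&(k[:,2]<.072)]; print('tray',rect_of(k),len(k))
go(532,-267,86,180)"
```

```text
0.82 [419.5, 0.0, 562.1, 71.9] 0.14493255296883015 ((396.3876953125, -157.7147979736328), 17.524778366088867) (array([ 402.7, -157.5]), array([35. , 18.6]), -88.0)
0.68 [228.1, 0.0, 316.6, 51.7] 0.13110330076934268 ((392.66717529296875, -296.7449951171875), 10.594593048095703) (array([ 394.5, -296.8]), array([21.2,  3.6]), 89.3)
0.6 [278.6, 170.8, 363.0, 282.7] 0.15296446253726198 ((532.76318359375, -267.2755126953125), 18.110441207885742) (array([ 532.4, -267.5]), array([35.4, 34.7]), -71.9)
0.33 [125.7, 42.3, 170.7, 243.0] 0.008055255345025675 ((484.19158935546875, -420.9380798339844), 90.19996643066406) (array([ 483.7, -423.7]), array([179.2,  37.8]), -5.3)
tray (array([538.7,  -9. ]), array([138.1,  61. ]), 0.5) 440
t 13.4 pos [ 532.2 -265.5  219.7] w 85.2 shift [ -0.2  -1.4 133.7] turn [-0.    -0.003  0.001]
```

Can cap centre is at (532.5, -267.4). I'll descend and grip.

Call:
drive_tool(plan=[[-1,0,-2,30,0,0,0],[-1,0,-2,65,0,0,0],[-1,0,-2,95,0,0,0],[-1,0,-2,118,0,0,0],[-1,0,-2,130,0,0,0],[-1,0,-2,134,0,0,0],[-1,0,-2,134,0,0,0],[0,0,-2,134,0,0,0],[0.6,0,-2,134,0,0,0],[0.6,0,-2,134,0,0,0],[0.6,0,-2,134,0,0,0],[0.6,0,-2,134,0,0,0]], newtons=60)

```text
clock: 14.4
tool_pos: [0.5328, -0.2681, 0.0875]
tool_rot: [0.002, -3.141, 0.003]
wrist_force: [-1.5, 1.7, 11.2]
gripper_width: 0.0513
```

```bash
python3 -c "
from h import *
s=r.observe(); print(s['wrist_force']); go(457.9,289,188,180.8)"
```

```text
[-1.4913848   1.65625079 11.18669344]
t 14.4 pos [ 532.8 -268.1   87.5] w 51.3 shift [  74.4  557.  -101.4] turn [-0.002 -0.001 -0.013]
```

Call:
drive_tool(plan=[[0.7,0,0,-6,0,0,0],[0.7,0,0,-25,0,0,0],[0.7,0,0,-50,0,0,0],[0.7,1,8,-75,0,0,0],[0.7,3,25,-95,0,0,0],[0.7,7,50,-105,0,0,0],[0.7,11,80,-110,0,0,0],[0.7,15,110,-110,0,0,0],[0.7,19,140,-110,0,0,0],[0.7,23,170,-110,0,0,0],[0.7,27,200,-110,0,0,0],[0.7,31,230,-110,0,0,0]])

```text
clock: 15.4
tool_pos: [0.5012, -0.0366, 0.198]
tool_rot: [-0.001, 3.141, -0.003]
wrist_force: [0.8, -0.1, -3.8]
gripper_width: 0.0515
```

Call:
drive_tool(plan=[[0.7,4,30,0,0,0,0],[0.7,8,60,0,0,0,0],[0.7,12,90,0,0,0,0],[0.7,16,120,0,0,0,0],[0.7,20,150,0,0,0,0],[0.7,24,180,0,0,0,0],[0.7,28,210,0,0,0,0],[0.7,32,240,0,0,0,0],[0.7,35,265,0,0,0,0],[0.7,38,285,0,0,0,0],[0.7,40,297,0,0,0,0],[0.7,40,300,0,0,0,0]])

```text
clock: 16.4
tool_pos: [0.4606, 0.265, 0.1981]
tool_rot: [-0.004, 3.141, -0.002]
wrist_force: [-0.2, 0.4, -4.1]
gripper_width: 0.0509
```

```bash
python3 -c "
from h import *
s=r.observe(); p=read_camera('wrist'); W=cloud(p,s).reshape(-1,3); print(s['wrist_force'])
m=(W[:,0]>.40)&(W[:,0]<.65)&(W[:,1]>.23)&(W[:,1]<.35)&(W[:,2]>.024)&(W[:,2]<.036)
print(rect_of(W[m]),m.sum(),W[m].min(0),W[m].max(0)); cv2.imwrite('pics/w4.png',p['color'])
go(457.9,289,188,180.8)"
```

```text
[-0.22436001  0.38184395 -4.12899239]
(array([482.3, 289.7]), array([123.7,  71.6]), 1.0) 1312 [0.41990018 0.25314442 0.02403311] [0.54354952 0.32639163 0.03521336]
t 16.45 pos [460.8 264.4 197.9] w 51.8 shift [ 2.9 24.7  9.9] turn [-0.001  0.001 -0.012]
```

View pics/w4.png

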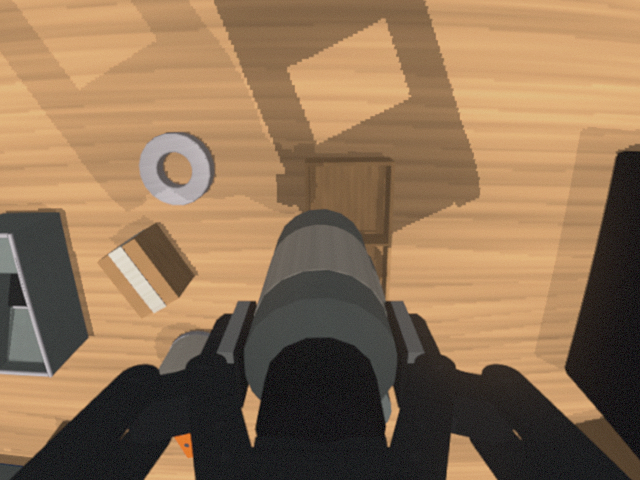

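The can hangs upright in the gripper and the empty bay is at (350,205) in the picture. I'll align and lower.

Call:
drive_tool(plan=[[0.7,2,14,0,0,0,-0.01],[0.7,3,24,0,0,0,-0.01],[0.7,3,25,5,0,0,-0.01],[0.7,3,25,20,0,0,-0.01],[0.7,3,25,40,0,0,-0.01],[0.7,3,25,60,0,0,-0.01],[0.7,3,25,72,0,0,-0.01],[0.7,3,25,78,0,0,-0.01],[0.7,3,25,78,0,0,-0.01]])

```text
clock: 17.2
tool_pos: [0.4573, 0.2882, 0.1186]
tool_rot: [0.018, -3.14, 0.004]
wrist_force: [-0.0, 0.5, -3.5]
gripper_width: 0.0514
```

```bash
python3 -c "
from h import *
go(457.9,289,82.5,180.8); print(r.observe()['wrist_force'])"
```

```text
t 17.2 pos [457.3 288.2 118.6] w 51.4 shift [-0.6  0.9 36.1] turn [-0.003 -0.001 -0.003]
[-0.0398203   0.50292846 -3.52596252]
```

Call:
drive_tool(plan=[[0.7,0,1,8,0,0,0],[0.7,0,1,16,0,0,0],[0.7,0,1,24,0,0,0],[0.7,0,1,30,0,0,0],[0.7,0,1,33,0,0,0],[0.7,0,1,35,0,0,0],[0.7,0,1,36,0,0,0],[0.7,0,1,36,0,0,0]])

```text
clock: 17.87
tool_pos: [0.4574, 0.2892, 0.0828]
tool_rot: [0.018, -3.14, 0.004]
wrist_force: [-0.4, 0.2, -4.1]
gripper_width: 0.0514
```

Call:
drive_tool(plan=[[0.7,0,0,0.7,0,0,0],[0.7,0,0,1.4,0,0,0],[0.7,0,0,1.4,0,0,0]])

```text
clock: 18.12
tool_pos: [0.4579, 0.2893, 0.0825]
tool_rot: [-0.018, 3.141, -0.003]
wrist_force: [-3.4, -3.2, 15.7]
gripper_width: 0.0512
```

Call:
drive_tool(plan=[[0.7,0,0,-0.5,0,0,0],[0.3,0,0,-0.5,0,0,0],[0,0,0,-0.5,0,0,0],[-0.5,0,0,-0.5,0,0,0],[-1,0,0,-0.5,0,0,0],[-1,0,0,-0.5,0,0,0],[-1,0,0,-2,0,0,0],[-1,0,0,-12,0,0,0],[-1,0,0,-35,0,0,0],[-1,0,0,-65,0,0,0],[-1,0,0,-100,0,0,0],[-1,0,0,-140,0,0,0]])

```text
clock: 19.12
tool_pos: [0.457, 0.2891, 0.2239]
tool_rot: [0.018, -3.14, 0.005]
wrist_force: [0.7, -0.3, -1.4]
gripper_width: 0.085
```

```bash
python3 -c "
from h import *
go(538.5,-9.3,192,180.5)
s=r.observe(); p=read_camera('wrist'); W=cloud(p,s).reshape(-1,3)
k=W[(abs(W[:,0]-.458)<.04)&(abs(W[:,1]-.289)<.04)&(W[:,2]>.13)&(W[:,2]<.17)]; print('cap',k.max(0),rect_of(k))"
```

```text
t 19.12 pos [457.  289.1 223.9] w 85.0 shift [ -78.1 -299.2   32.7] turn [-0.003 -0.001  0.003]
cap [0.47545347 0.30774341 0.14945925] (array([457.8, 290. ]), array([35.6, 35.2]), -88.2)
```

Call:
drive_tool(plan=[[-1,-78,-299,30,0,0,0],[-1,-78,-299,30,0,0,0],[-1,-78,-299,30,0,0,0],[-1,-78,-299,30,0,0,0],[-1,-78,-299,30,0,0,0],[-1,-78,-299,30,0,0,0],[-1,-78,-299,30,0,0,0],[-1,-78,-299,30,0,0,0],[-1,-78,-299,30,0,0,0],[-1,-78,-299,30,0,0,0]], newtons=80)

```text
clock: 20.0
tool_pos: [0.5421, -0.008, 0.2025]
tool_rot: [-0.015, 3.134, 0.003]
wrist_force: [0.4, 0.2, 0.0]
gripper_width: 0.0854
```

```bash
python3 - <<'E'
from h import *
s=r.observe(); p=read_camera('wrist'); W=cloud(p,s).reshape(-1,3)
k=W[(abs(W[:,0]-.538)<.09)&(abs(W[:,1]+.01)<.045)&(W[:,2]>.055)&(W[:,2]<.072)]; print('tray',rect_of(k))
go(538.5,-9.3,30,180.5)
p=read_camera('top'); I=p['color']; W=cloud(p).reshape(-1,3)
m=(abs(W[:,0]-.563)<.13)&(abs(W[:,1]+.257)<.09)
for a,b in((.007,.016),(.0165,.027)):
  k=W[m&(W[:,2]>a)&(W[:,2]<b)]; print(len(k),rect_of(k))
cv2.imwrite('pics/t5.png',np.hstack([cv2.resize(I[180:320,370:480],(550,600)*1 if 0 else (471,600),interpolation=2)]))
E
```

```text
tray (array([538.7,  -9. ]), array([137.6,  61.3]), 0.6)
t 20.05 pos [541.8  -7.1 202.4] w 85.4 shift [  4.6  -2.5 172.4] turn [0.002 0.008 0.002]
3009 (array([ 553. , -257.9]), array([197.1, 106. ]), 11.3)
340 (array([ 561.4, -255.7]), array([187.2, 105.1]), 11.6)
```

View pics/t5.png

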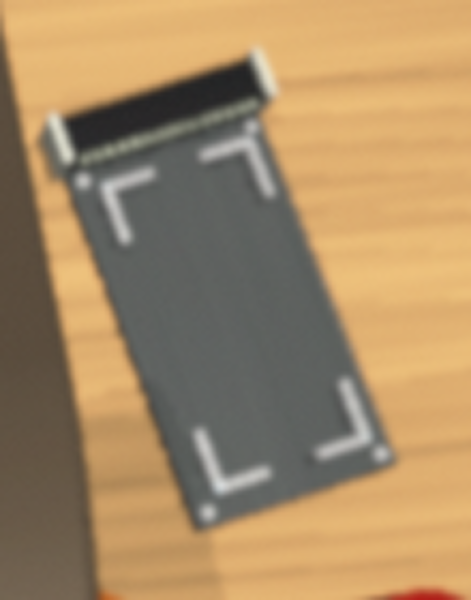

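Call:
drive_tool(plan=[[-1,-15,-248,-30,0,0,0],[-1,-15,-248,-30,0,0,0],[-1,-15,-248,-30,0,0,0],[-1,-15,-248,-30,0,0,0],[-1,-15,-248,-30,0,0,0],[-1,-15,-248,-30,0,0,0],[-1,-15,-248,-30,0,0,0],[-1,-15,-248,-30,0,0,0],[-1,-15,-248,-30,0,0,0],[-1,-15,-248,-30,0,0,0]])

```text
clock: 20.93
tool_pos: [0.5594, -0.2525, 0.2319]
tool_rot: [-0.021, 3.134, 0.004]
wrist_force: [-0.9, 1.2, -0.6]
gripper_width: 0.0853
```

```bash
python3 - <<'E'
from h import *
s=r.observe(); p=read_camera('wrist'); W=cloud(p,s); I=p['color']; cv2.imwrite('pics/w5.png',I)
d=regions_of(p,'station')[0]; print(d['score'],d['rect'])
m0=(abs(W[...,0]-.555)<.12)&(abs(W[...,1]+.257)<.085)
for a,b in((.0055,.0105),(.0165,.024),(.028,.04)):
  m=m0&(W[...,2]>a)&(W[...,2]<b); k=W[m]; print(a,len(k),rect_of(k) if len(k) else '')
np.save('w5.npy',W)
# fit yaw,centre by guides: robust extremes of guide-top points in rotated frame
k=W[m0&(W[...,2]>.0165)&(W[...,2]<.022)][:,:2]*1000
for a in np.arange(11,19,.5):
    c,q=np.cos(np.radians(a)),np.sin(np.radians(a)); R=np.array([[c,q],[-q,c]]); u=k@R.T
    lo,hi=np.percentile(u,[.5,99.5],0); print(a,np.round(hi-lo,1),np.round(R.T@((lo+hi)/2),1))
go(538.7,-9,30,180.6)
E
```

```text
0.96 [238.4, 67.4, 386.5, 303.1]
0.0055 18522 (array([ 544. , -261.4]), array([181.2, 105.4]), 12.1)
0.0165 1358 (array([ 550.8, -259.7]), array([167.2, 106.2]), 12.0)
0.028 2126 (array([ 642.1, -240.4]), array([106.2,  25.2]), -77.6)
11.0 [167.4  99.7] [ 550.4 -258.3]
11.5 [166.9  99.7] [ 550.4 -259.1]
12.0 [166.6  99.7] [ 550.6 -259.7]
12.5 [166.8  99.7] [ 550.8 -260.4]
13.0 [167.4  99.7] [ 551.1 -261.1]
13.5 [168.   99.7] [ 551.3 -261.8]
14.0 [168.6  99.7] [ 551.6 -262.5]
14.5 [169.2  99.6] [ 551.9 -263.1]
15.0 [169.8  99.6] [ 552.1 -263.8]
15.5 [170.4  99.6] [ 552.4 -264.4]
16.0 [171.   99.5] [ 552.7 -265.1]
16.5 [171.6  99.6] [ 553.  -265.7]
17.0 [172.2 100.7] [ 553.2 -265.8]
17.5 [172.8 101.8] [ 553.3 -265.9]
18.0 [173.4 103. ] [ 553.5 -265.9]
18.5 [173.9 104.3] [ 553.6 -265.9]
t 21.03 pos [ 559.5 -252.7  232. ] w 85.5 shift [ 19.  243.5 202.5] turn [0.002 0.007 0.003]
```

View pics/w5.png

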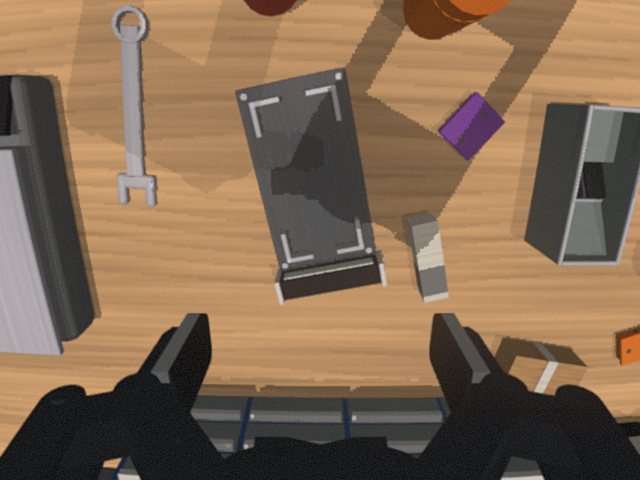

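```bash
python3 - <<'E'
from h import *
W=np.load('w5.npy'); g=cv2.imread('pics/w5.png').astype(int).mean(2)
c0=np.array([546,-260.5])
X=W[...,:2]*1000-c0
def fr(a):
    c,q=np.cos(np.radians(a)),np.sin(np.radians(a)); return X@np.array([[c,q],[-q,c]]).T
u=fr(12); ins=(abs(u[...,0])<86)&(abs(u[...,1])<46)
m=ins&(W[...,2]>.0155)&(W[...,2]<.024)
print(m.sum(), [int((m&(np.sign(u[...,0])==a)&(np.sign(u[...,1])==b)).sum()) for a in(1,-1) for b in(1,-1)])
for name,mm in(('depth',m),('bright',ins&(g>130))):
  best=None
  for a in np.arange(10,14.1,.25):
    c,q=np.cos(np.radians(a)),np.sin(np.radians(a)); w=fr(a)[mm]; lo,hi=np.percentile(w,[1,99],0)
    A=np.prod(hi-lo)
    if best is None or A<best[0]: best=(A,a,hi-lo,c0+np.array([[c,-q],[q,c]])@((lo+hi)/2))
  print(name,mm.sum(),best)
# plate outline via depth: plate-level points in plate frame
pl=(W[...,2]>.0055)&(W[...,2]<.011)&(abs(u[...,0])<100)&(abs(u[...,1])<60)
for lo,hi in((-80,-40),(-40,0),(0,40),(40,80)):
  k=u[pl&(u[...,0]>lo)&(u[...,0]<hi)]; print(lo,np.percentile(k[:,1],[.5,99.5]))
k=u[pl&(abs(u[...,1])<40)]; print('umin',np.percentile(k[:,0],[.2,99.8]))
E
```

```text
1151 [298, 298, 273, 282]
depth 1151 (np.float64(12497.447854298958), np.float64(12.25), array([164.57646143,  75.937031  ]), array([ 549.760397  , -260.21324447]))
bright 952 (np.float64(15054.50357474916), np.float64(12.5), array([170.81635033,  88.13268487]), array([ 546.33436991, -261.16242134]))
-80 [-49.95333038  48.50025711]
-40 [-49.64173987  48.6540464 ]
0 [-49.49201256  49.22087121]
40 [-49.42430876  49.31124777]
umin [-92.25297464  87.96813152]
```

```bash
python3 - <<'E'
from h import *
W=np.load('w5.npy'); c0=np.array([544,-261.2]); X=W[...,:2]*1000-c0
for zl in(.0145,.0165):
 for a in(11.75,12,12.25,12.5):
  c,q=np.cos(np.radians(a)),np.sin(np.radians(a)); u=X@np.array([[c,q],[-q,c]]).T
  m=(abs(u[...,0])<83)&(abs(u[...,1])<44)&(W[...,2]>zl)&(W[...,2]<.024)
  w=u[m]; lo,hi=np.percentile(w,[1,99],0); print(zl,a,m.sum(),np.round(lo,1),np.round(hi,1),c0+np.array([[c,-q],[q,c]])@((lo+hi)/2))
E
```

```text
0.0145 11.75 1099 [-76.5 -38.5] [76.1 38. ] [ 543.86182399 -261.44607429]
0.0145 12 1099 [-76.5 -38.2] [76.1 37.8] [ 543.863808   -261.44962161]
0.0145 12.25 1099 [-76.5 -38.1] [76.1 37.6] [ 543.8746432  -261.47385935]
0.0145 12.5 1099 [-76.5 -38.2] [76.1 37.7] [ 543.85438147 -261.49230094]
0.0165 11.75 1032 [-76.5 -38.5] [76.1 38.1] [ 543.85686074 -261.4548885 ]
0.0165 12 1032 [-76.5 -38.3] [76.1 37.8] [ 543.87134134 -261.45773203]
0.0165 12.25 1032 [-76.5 -38.1] [76.1 37.7] [ 543.87449479 -261.47706585]
0.0165 12.5 1032 [-76.5 -38.2] [76.1 37.7] [ 543.88113814 -261.48702249]
```

Nest is at (543.9, -261.5) mm with yaw 12.2°, and the guide outline matches 153×76 mm. The plate is clear. Next I'll fetch the tray.

Call:
drive_tool(plan=[[-1,3,40,0,0,0,0],[-1,6,80,0,0,0,0],[-1,10,120,0,0,0,0],[-1,13,160,0,0,0,0],[-1,16,200,10,0,0,0],[-1,19,230,30,0,0,0],[-1,19,243,50,0,0.007,0.003],[-1,19,243,80,0,0.007,0.003],[-1,19,243,80,0,0.007,0.003],[-1,19,243,80,0,0.007,0.003]])

```text
clock: 21.87
tool_pos: [0.5367, -0.0089, 0.1519]
tool_rot: [0.019, -3.139, -0.004]
wrist_force: [0.0, -0.4, 1.5]
gripper_width: 0.0859
```

```bash
python3 -c "
from h import *
go(538.7,-9,30,180.6)"
```

```text
t 21.87 pos [536.7  -8.9 151.9] w 85.9 shift [ -2.4  -0.5 121.9] turn [ 0.003 -0.003  0.002]
```

Call:
drive_tool(plan=[[-1,-2,0,30,0,0,0],[-1,-2,0,65,0,0,0],[-1,-2,0,95,0,-0.003,0.002],[-1,-2,0,115,0.003,-0.003,0.002],[-1,-2,0,121,0.003,-0.003,0.002],[-1,-2,0,121,0.003,-0.003,0.002],[0,-2,0,121,0.003,-0.003,0.002],[0.6,-2,0,121,0.003,-0.003,0.002],[0.6,-2,0,121,0.003,-0.003,0.002],[0.6,-2,0,121,0.003,-0.003,0.002],[0.6,-2,0,121,0.003,-0.003,0.002]], newtons=80)

```text
clock: 22.78
tool_pos: [0.5397, -0.0088, 0.0331]
tool_rot: [-0.016, 3.138, -0.001]
wrist_force: [-1.4, -1.8, 13.5]
gripper_width: 0.0586
```

```bash
python3 -c "
from h import *
go(543.9,-261.5,100,192.2)"
```

```text
t 22.78 pos [539.7  -8.8  33.1] w 58.6 shift [  -1.8 -252.8  -66.7] turn [-0.001  0.003 -0.203]
```

Call:
drive_tool(plan=[[0.7,0,0,-4,0,0,0],[0.7,0,0,-18,0,0,0],[0.7,0,-3,-38,0,0,0],[0.7,0,-12,-55,0,0,-0.01],[0.7,-1,-32,-68,0,0,-0.03],[0.7,-1,-58,-75,0,0,-0.05],[0.7,-1,-84,-75,0,0,-0.07],[0.7,-1,-110,-75,0,0,-0.09],[0.7,-2,-136,-75,0,0,-0.11],[0.7,-2,-162,-75,0,0,-0.13],[0.7,-2,-188,-75,0,0,-0.15],[0.7,-2,-212,-75,0,0,-0.17]])

```text
clock: 23.78
tool_pos: [0.5437, -0.2224, 0.1096]
tool_rot: [-0.284, 3.124, -0.003]
wrist_force: [0.4, -0.4, -3.8]
gripper_width: 0.0588
```

```bash
python3 -c "
from h import *
go(544.9,-261.3,100,192.2)"
```

```text
t 23.78 pos [ 543.7 -222.4  109.6] w 58.8 shift [  5.9 -38.5   9.7] turn [-0.002  0.004 -0.032]
```

Call:
drive_tool(plan=[[0.7,3,-18,0,0,0,-0.02],[0.7,5,-31,0,0,0,-0.03],[0.7,6,-38,3,0,0.004,-0.032],[0.7,6,-38.5,10,0,0.004,-0.032],[0.7,6,-38.5,20,0,0.004,-0.032],[0.7,6,-38.5,30,0,0.004,-0.032],[0.7,6,-38.5,36,0,0.004,-0.032],[0.7,6,-38.5,38,0,0.004,-0.032],[0.7,6,-38.5,38,0,0.004,-0.032],[0.7,6,-38.5,38,0,0.004,-0.032]])

```text
clock: 24.62
tool_pos: [0.545, -0.261, 0.0715]
tool_rot: [-0.335, 3.123, -0.003]
wrist_force: [0.6, -0.4, -4.1]
gripper_width: 0.0589
```

```bash
python3 - <<'E'
from h import *
go(544.9,-261.3,42,192.2)
s=r.observe(); p=read_camera('wrist'); W=cloud(p,s); k=W.reshape(-1,3)
zt=.064+s['tool_pos'][2]-.0331; print('top expected',zt)
k=k[(abs(k[:,0]-.544)<.1)&(abs(k[:,1]+.261)<.06)]
t=k[(k[:,2]>zt-.006)&(k[:,2]<zt+.006)]; print(rect_of(t), len(t))
E
```

```text
t 24.62 pos [ 545.  -261.    71.5] w 58.9 shift [ 0.2 -0.3 29.5] turn [-0.002  0.     0.001]
top expected 0.1024172220342223
(array([ 532.3, -262.9]), array([114.6,  86.2]), 12.2) 12289
```

Call:
drive_tool(plan=[[0.7,0,0,6,0,0,0],[0.7,0,0,12,0,0,0],[0.7,0,0,17,0,0,0],[0.7,0,0,21,0,0,0],[0.7,0,0,24,0,0,0],[0.7,0,0,26,0,0,0],[0.7,0,0,28,0,0,0],[0.7,0,0,29,0,0,0],[0.7,0,0,29,0,0,0]])

```text
clock: 25.42
tool_pos: [0.5452, -0.2613, 0.0427]
tool_rot: [-0.334, 3.123, -0.003]
wrist_force: [-0.4, 0.6, -4.1]
gripper_width: 0.0589
```

Call:
drive_tool(plan=[[0.7,0,0,0.8,0,0,0],[0.7,0,0,1.6,0,0,0],[0.7,0,0,2,0,0,0]])

```text
clock: 25.67
tool_pos: [0.5453, -0.2614, 0.0412]
tool_rot: [-0.334, 3.123, -0.004]
wrist_force: [-4.4, 1.0, 12.8]
gripper_width: 0.0587
```

The tray made contact at the expected seated height (41.2 mm against 41.1 expected). I'll release and retreat.

Call:
drive_tool(plan=[[0.7,0,0,-0.3,0,0,0],[0.3,0,0,-0.3,0,0,0],[0,0,0,-0.3,0,0,0],[-0.5,0,0,-0.3,0,0,0],[-1,0,0,-0.3,0,0,0],[-1,0,0,-0.3,0,0,0],[-1,0,0,-0.3,0,0,0],[-1,0,0,-10,0,0,0],[-1,0,0,-35,0,0,0],[-1,0,0,-70,0,0,0],[-1,0,0,-110,0,0,0],[-1,0,0,-150,0,0,0]])

```text
clock: 26.67
tool_pos: [0.5445, -0.2607, 0.1932]
tool_rot: [-0.334, 3.123, -0.003]
wrist_force: [0.5, -1.2, -0.0]
gripper_width: 0.0852
```

Call:
drive_tool(plan=[[-1,0,40,-10,0,0,0],[-1,0,80,-20,0,0,0],[-1,0,120,-20,0,0,0],[-1,0,160,-20,0,0,0],[-1,0,200,-20,0,0,0],[-1,0,230,-20,0,0,0],[-1,0,230,-20,0,0,0],[-1,0,230,-20,0,0,0]])

```text
clock: 27.33
tool_pos: [0.4956, -0.0345, 0.2137]
tool_rot: [-0.339, 3.122, -0.003]
wrist_force: [0.7, -1.0, -0.2]
gripper_width: 0.0858
```

```bash
cat > chk.py <<'E'
from h import *
p=read_camera('top'); W=cloud(p); I=p['color']; k=W.reshape(-1,3)
t=k[(abs(k[:,0]-.544)<.1)&(abs(k[:,1]+.261)<.07)&(k[:,2]>.06)&(k[:,2]<.085)]
print('tray',rect_of(t),np.percentile(t[:,2],[5,50,95]))
c,q=np.cos(np.radians(192.2)),np.sin(np.radians(192.2))
for a in((60,22),(60,-22),(-60,26),(-60,-26)): pass
u=(t[:,:2]*1000-[543.9,-261.5])@np.array([[c,q],[-q,c]]).T
for nm,m in(('+x',u[:,0]>60),('-x',u[:,0]<-60),('+y',u[:,1]>26),('-y',u[:,1]<-26)): print(nm,np.median(t[m,2]))
for q_ in ["filter","bulb_carton","plug_box","bearing","fuse_carton","can","pad","wrench"]:
    for d in regions_of(p,q_)[:6]:
        if d['score']<.5: continue
        x=W[d['region']]; x=x[np.isfinite(x[:,0])]; top=np.percentile(x[:,2],97)
        print(q_,round(d['score'],2),round(top*1000),rect_of(x[x[:,2]>top-.008]))
s=read_camera('scene')['color']
cv2.imwrite('pics/end.png',np.hstack([cv2.resize(I[180:320,370:480],(430,547),interpolation=2),cv2.resize(s[160:330,130:245],(370,547),interpolation=2)]))
E
python3 chk.py
```

```text
tray (array([ 545.3, -264.8]), array([138.8,  57.8]), 9.2) [0.06086806 0.07202851 0.07571306]
+x 0.07307427471778423
-x 0.07205554713782933
+y 0.07155357295161614
-y 0.07370049574778331
bulb_carton 0.78 51 (array([470.,  74.]), array([125.9,  41.6]), 37.9)
bearing 0.56 20 (array([437., 121.]), array([33.4, 17.1]), -1.3)
can 0.95 147 (array([ 378.9, -294.2]), array([35., 33.]), -12.1)
can 0.73 151 (array([458.7, 288.4]), array([34.8, 33.6]), 84.1)
can 0.63 150 (array([589.3, 291.6]), array([33.9, 31.5]), 85.2)
can 0.59 151 (array([466.5, 177.7]), array([286.6,  35.6]), 61.2)
pad 0.77 46 (array([ 493.3, -182.3]), array([232.7,  29.7]), -55.5)
pad 0.65 17 (array([ 493.8, -113.9]), array([47.6, 39.7]), -40.6)
wrench 0.8 10 (array([ 483.3, -423.2]), array([176.7,  38.1]), -5.9)
```

View pics/end.png

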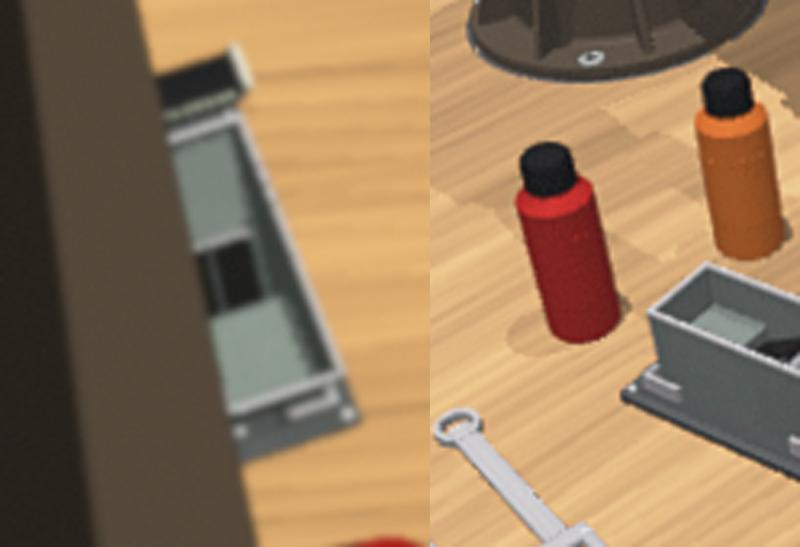

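The partial view (the arm hides some of it) shows the tray inside the guides, with the lining dark side up against the step. I'll move the arm clear for a full check.

Call:
drive_tool(plan=[[-1,0,40,-10,0,0,0],[-1,0,80,-20,0,0,0],[-1,0,120,-20,0,0,0],[-1,0,160,-20,0,0,0],[-1,0,200,-20,0,0,0],[-1,0,240,-20,0,0,0],[-1,0,240,-20,0,0,0],[-1,0,240,-20,0,0,0]])

```text
clock: 28.5
tool_pos: [0.4446, 0.2001, 0.2322]
tool_rot: [-0.339, 3.123, -0.003]
wrist_force: [-0.1, -0.4, -0.1]
gripper_width: 0.0856
```

```bash
python3 chk.py
```

```text
tray (array([ 545. , -260.8]), array([136.6,  62.3]), 12.3) [0.06138861 0.07195205 0.07566202]
+x 0.07316140465130963
-x 0.07230469877249553
+y 0.07151588895836358
-y 0.07176274571238925
filter 0.98 81 (array([627. , 141.8]), array([58.6, 58.1]), 76.8)
bulb_carton 0.86 50 (array([517.3, 111.2]), array([62.7, 42. ]), 29.7)
plug_box 0.66 28 (array([ 622.9, -142.5]), array([83.9, 25.6]), 14.8)
bearing 0.89 20 (array([431.5, 142.2]), array([60.6, 59.8]), 31.0)
bearing 0.56 33 (array([527.1, 245.5]), array([206.5, 152.8]), 4.5)
fuse_carton 0.66 38 (array([ 7.586e+02, -3.000e-01]), array([90.7, 52.3]), 78.1)
can 0.84 147 (array([ 378.6, -294.7]), array([34.9, 32.9]), -6.2)
can 0.76 150 (array([529.4, 218.2]), array([220. ,  31.2]), 48.9)
can 0.76 147 (array([ 396. , -156.5]), array([35.4, 34.7]), 82.3)
can 0.64 125 (array([507.3, 223.9]), array([158.1,  15.1]), 57.3)
can 0.51 81 (array([627. , 141.8]), array([58.6, 58.1]), 76.8)
pad 0.95 45 (array([ 549.5, -260. ]), array([37.7, 26. ]), -77.8)
pad 0.72 17 (array([ 494., -114.]), array([48. , 39.7]), -40.7)
pad 0.69 17 (array([734. , 128.6]), array([45. , 40.4]), -69.8)
wrench 0.72 10 (array([ 483.5, -426. ]), array([178.2,  37.2]), -3.5)
```

View pics/end.png

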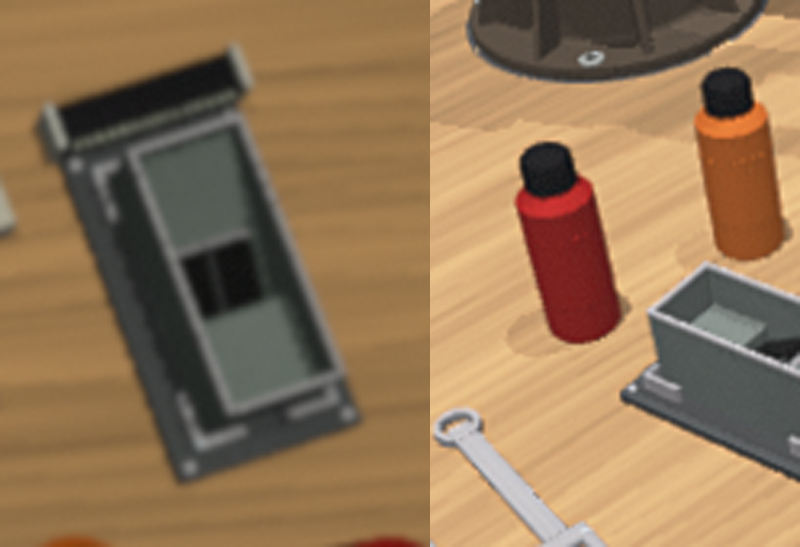

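```bash
python3 -c "
from h import *
print(sign_off())"
```

```text
the job is handed in; nothing more can be done
None
```

The job is handed in, at about 29 s on the robot's clock. The last checks found the pad, tray and can where they should be, but `sign_off()` gives no verdict.

**What I did:** I lifted the tray, turned it to face the base and tipped it to about 0.83 rad. I held it for a second, levelled it and set it down on free bench. Then I moved the grey can from the inspection plate into the empty bay, and finally placed the tray in the nest, turned half round.

**Last checks:**
- **Pad:** it lies on the sloping rest with the dark, grooved lining up; nothing touched it except the tray.
- **Tray:** its rim is at about 72 mm, which is what fully seated should give (64 + 8). Its centre is about 1.3 mm from the nest centre and the yaw matches (12.3° against 12.2°).
- **Can:** after release, the wrist camera put its cap at (458, 290) mm, with its top at about 149 mm. That is upright and about 1 mm from the bay centre.
- **Bystanders:** filter, cartons, plug box, bearing, look-alike cans and look-alike pads are all within about 1 mm of their first measurement. The wrench reads about 2.4 mm and 2.4° off, but nothing went near it, so I take that as measuring noise.

**What disagreed or was not checked:** in the final top image, the arm hung over the carton and merged with the carton cans. The placed can was therefore confirmed only by earlier views, and the two other carton cans were not re-measured at the end.

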